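Arm the board tester, fit its hold-down cover on the locating pin and hold it down

ROBOT

A 7-joint arm with a two-finger parallel gripper is mounted at the origin on the work surface. World frame = base frame: x ahead of the robot, y to its left, z up, the work surface at z = 0. Lengths are in mm, angles in rad, forces in N, time in s.
With the tool pointing down it reaches from about 425 to 925 mm from the base axis. Payload 6.8 kg.
Tool frame: the origin (TCP) lies midway between the tips of the shut fingers; the grasp point (between the pads) lies 19 mm behind it (bot.hold_point_z is the distance from the TCP to the grasp point, in mm); z points along the fingers, y is the line along which they close (so a half turn about z gives the same grasp; the last joint's range is limited). The gripper opens to 85 mm and grips with 20 to 120 N. Pads are 22 mm wide; open, the fingers measure 114 mm over their backs; the gripper's body (76 mm by 85 mm) begins 54 mm behind the grasp point. The pads swing forward as they close: fully open they stand 13 mm farther back than shut.
Start: joints at [1.061, 0.477, 0.022, 1.555, -0.011, 1.109, -0.083], TCP at [263.986, -621.256, 231.308] pointing down, gripper open.
Joint ranges: [-2.96, 2.96], [-0.34, 2.1], [-1.41, 1.46], [0.24, 2.44], [-1.37, 4.51], [0.17, 1.92], [-2.96, 2.96]. Speed limits (rad/s): [2.39, 2.39, 3.14, 3.14, 3.14, 3.14, 3.14].

INTERFACE

Orientations are given as [roll, pitch, yaw] about the fixed x, y, z axes, in that order (R = Rz(yaw) Ry(pitch) Rx(roll)).
In Python, from station import bot, viewer, ticket gives the robot as it stands.
- The arm moves only by the shell command python3 -m pendant 'ROWS'. ROWS is JSON, one flat list of numbers, 7 for each row, row after row: the finger opening in mm, from 0 to 85.4, then the shift along the tool's x, y, z normalised to -1 to 1, where 1 is 40 mm, then the turn, a rotation vector about the tool's x, y, z normalised to -1 to 1, where 1 is 5 degrees. A call has 1 to 8 rows; each row shifts and turns the commanded pose from where the row before left it, along the tool's axes as they then stand; what a row does not reach is not made up. A row lasts 1/10 s, in which the tool goes at most 50 mm and 8.59 degrees, less where a joint would pass 70% of its speed; a pose out of reach is approached as far as the arm can. A call with a number of a shift or a turn outside -1 to 1 is refused whole. A call with a gripper value outside its range is refused whole. The fingers move at their own pace and stop on an object; the grip force is fixed at half the most. Time passes only in rows, so rows that do not move let the fingers close. It gives the time, the measured TCP pose, the force, the opening and the grip force at its end, in the units of the state.
- bot.state(): the state, without advancing time (a new reading comes with each control period).
- viewer.camera(name): name is "scene" or "side" or "wrist"; returns a dict with "color" (480x640x3 uint8, red, green, blue), "camera_matrix" (3x3 intrinsics, pixels), "dist_coeffs" ([k1, k2, p1, p2, k3] as OpenCV has them; the pictures are not rectified), "xyz" and "attitude" of the camera in the world. Camera axes: x right, y down, z forward; pixel columns grow to the right and rows downward; lengths in mm; the calibration is good to about 2 mm. A picture is of the moment at which its call begins. There is no depth.
- ticket.hand_in(): hands the job in; it is judged then, once.
The state is a dict: "t": time; "q": joint angles; "qd": joint speeds; "joint_torque": joint torques, N m; "tool_pos": TCP position; "eef_rot": TCP orientation; "contact_force": force on the tool from outside, world axes, zero at the start; "ft_torque": the same for the moment, N m; "width": finger opening in mm; "gripper_force": force on a finger pad.
Only numpy, scipy, OpenCV 4.12 (cv2) and the standard library are available. Lean on these libraries where they do the work, as an engineer would, in place of code of your own. Each camera call takes 0.05 s, during which the arm holds its last target. There are 200 camera calls.

TASK

Arm the board tester: press the green button on the yellow control box fully down and let it come back up. Then put the blue hold-down cover between the guides of the tester, slide it along until it drops onto the hidden locating pin, and press it down against the springs as far as it goes. Finish while holding it pressed fully down, without letting go, and leave the other things on the bench where they are.

Things in the scene. Friction and masses are not known exactly. Their poses are not given: they have to be found in the camera images.
- tester: Board tester, fixed to the bench. Grey base 190 (x) x 124 (y) x 36 mm high; origin at the centre of its underside, z up. Two aluminium guide bars, 156 mm long, run along its x axis, inner faces at y = +-38 mm (76 mm apart), tops 60 mm above the bench. Between them lies the sprung nest with a green circuit board, 156 x 74 mm.
- pin_slot (a point): Centre of the dark slot in the green board, on the board's top (nest up), 45 mm above the bench; axes as the tester's. A fixed brass pin, 12 mm thick, with a cone tip 6 mm high (5 mm across on top), stands up through the slot to 55 mm above the bench. It is at y = 0, but anywhere from x = -15 to +15 mm: not reported, so see it before it is covered, or feel for it.
- nest (a joint): Sprung nest of the tester: 0 = up (rest), 0.006 m = fully pressed down. Starts to sink at about 6 N and is fully down at about 13 N; springs back when let go. The cover's own weight does not push it down.
- cover: Blue hold-down cover, loose, right way up on the bench. Plate 80 (x) x 70 (y) x 24 mm high; origin at the centre of its underside, z up. Mass 0.2 to 0.33 kg. It goes between the guides with its x axis along the tester's, either way round, 3 mm play each side. Its underside is 55 mm above the bench while it rests on top of the pin, 45 mm once dropped on, 39 mm pressed fully down.
- cover_socket (a point): Mouth of the blind round socket in the middle of the cover's underside (same point as the cover's origin): 15 mm in diameter, 19 mm deep. It goes over the pin.
- cover_grip (a point): Middle of the cover's black square grip, 32 x 32 mm, sides along the cover's x and y, which stands on the plate from 24 to 66 mm above the underside; this point is 45 mm above the underside.
- control_box: Yellow control box 70 x 66 x 45 mm high, fixed to the bench; origin at the centre of its underside. The button sits in the middle of its top.
- start_button (a joint): Green push button on the control box: 0 = up, 0.006 m = fully down (about 6 N). Springs back when released.
- start_button_top (a point): Centre of the top face of the green button (30 mm in diameter), 67 mm above the bench when up; it moves down with the button.
- flux_bottle: Bystander: small white bottle with a red cap, 38 mm in diameter, 85 mm high; origin at the centre of its underside.
- solder_spool: Bystander: yellow solder spool, 54 mm in diameter, 44 mm high; origin at the centre of its underside.
- tape_roll: Bystander: orange tape roll lying flat, 70 mm in diameter, 19 mm high; origin at the centre of its underside.
- screwdriver: Bystander: screwdriver with a red handle, 160 mm long, lying on the bench.
- heat_sink: Bystander: finned aluminium heat sink 50 x 40 x 24 mm; origin at the centre of its underside.
Things that resemble listed ones, but are neither listed nor needed, are in the scene too. Of the things that look like the cover, take the one that is farthest to the robot's right at the start.

How it is judged:
By the outcome, as a careful person would: the job done as asked, in the order asked, and still so for the second after the job is handed in, while the arm keeps its last pose, push and grip.
It also fails if it takes over 72 s, if anything falls off the work surface, if the arm or the gripper's body presses on something with over 40 N, if the wrist force passes 120 N, or if a joint passes its speed limit or range.

## Working session

There is one attempt and no reset: what is moved stays moved. The work goes in short steps, Python scripts to look and compute and a shell command to move; the robot and the scene stay as the last step left them, time stands still between calls to the robot, and variables do not carry over. Pictures are saved under pics/ and viewed, at most 10 in all, crops included, and the job is handed in when it is done.

```bash
mkdir -p pics; ls
cat > h.py <<'E'
import numpy as np, cv2
from scipy.spatial.transform import Rotation as R
from station import bot, viewer, ticket
def cam(n):
    c=viewer.camera(n); c['K']=np.array(c['camera_matrix'],float); c['D']=np.array(c['dist_coeffs'],float)
    a=np.array(c['attitude'],float); c['R']=a if a.shape==(3,3) else R.from_euler('xyz',a).as_matrix()
    c['p']=np.array(c['xyz'],float); return c
def ray(c,uv):
    p=cv2.undistortPoints(np.array(uv,float).reshape(-1,1,2),c['K'],c['D']).reshape(-1,2)
    return np.c_[p,np.ones(len(p))]@c['R'].T
def onplane(c,uv,z):
    d=ray(c,uv); return c['p']+d*((z-c['p'][2])/d[:,2])[:,None]
def proj(c,P):
    Rt=c['R'].T; return cv2.projectPoints(np.array(P,float).reshape(-1,1,3),cv2.Rodrigues(Rt)[0],-Rt@c['p'],c['K'],c['D'])[0].reshape(-1,2)
E
python3 - <<'E'
from h import *
for n in ('scene','side','wrist'):
    c=cam(n); cv2.imwrite(f'pics/{n}0.png',c['color'][:,:,::-1]); print(n,c['p'],c['attitude'],c['R'][:,2])
    np.save(f'pics/{n}0.npy',c,allow_pickle=True)
print(bot.state())
E
```

```text
pics
scene [1142.00522035 -211.09945108  775.49416595] [-2.4416145  -0.0110517   1.40158746] [-0.63357722  0.11681717 -0.76480955]
side [ 512.47791759 -769.01109909  752.12781122] [-2.36487822  0.00879565 -0.09869794] [ 0.06282643  0.69814676 -0.71319278]
wrist [ 326.51426065 -594.26351261  371.43739763] [ 2.87095273e+00  1.36484064e-03 -1.16906116e+00] [-0.24657716 -0.10332693 -0.96359911]
{'t': 0.15, 'q': array([ 1.06092026,  0.47763833,  0.02235116,  1.55624383, -0.01149788,
        1.10932075, -0.08307404]), 'qd': array([ 2.36343028e-04, -3.13411259e-03, -1.21369054e-03, -2.28996762e-03,
       -1.01717003e-05,  1.69835113e-03, -4.34649013e-05]), 'joint_torque': array([ 1.78671333e-03, -5.96927404e+01,  1.60984464e+00, -2.81491739e+01,
        1.25826956e-02,  6.54153540e-03, -8.01082763e-06]), 'tool_pos': array([ 263.76321365, -620.81201741,  230.52208183]), 'eef_rot': array([-3.14011469e+00,  1.09278073e-04,  4.01816643e-01]), 'contact_force': array([-0.25247334, -0.21766146,  0.24615596]), 'ft_torque': array([-0.01410773, -0.006324  ,  0.05919595]), 'gripper_force': 0.0, 'width': 85.37375783553004}
```

View pics/scene0.png

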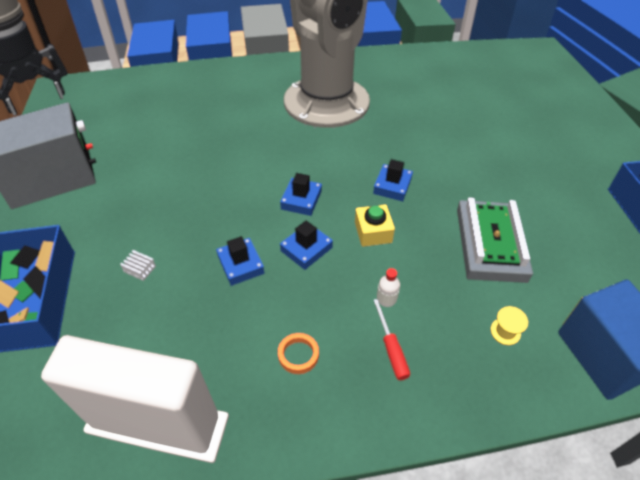

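View pics/side0.png

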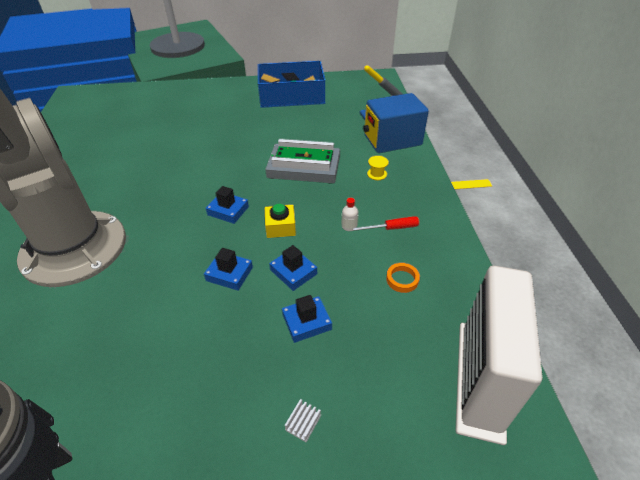

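The two pictures show the same layout. In scene, cover-like things are at (301,195), (393,180), (306,242) and (240,258). The robot's right is −y, which is image left, so I want (240,258); in side it is at (307,318). The tester is at (495,238), the pin at about (497,230) and the button at (375,214).

```bash
cat > m.py <<'E'
from h import *
S={n:np.load(f'pics/{n}0.npy',allow_pickle=True).item() for n in('scene','side')}
def blobs(c,lo,hi,amin=40):
    h=cv2.cvtColor(c['color'],cv2.COLOR_RGB2HSV); m=cv2.inRange(h,np.array(lo),np.array(hi))
    n,l,s,ce=cv2.connectedComponentsWithStats(m)
    return [(l==i,s[i],ce[i]) for i in range(1,n) if s[i][4]>=amin]
def rect(P):
    (c,wh,a)=cv2.minAreaRect(P[:,:2].astype(np.float32)); return np.round(c,1),np.round(wh,1),round(a,1)
for n,c in S.items():
    print(n)
    for m,s,ce in blobs(c,(105,150,60),(125,255,255),300):
        if s[4]>3000 or s[1]<150: continue
        ys,xs=np.nonzero(m); P=onplane(c,np.c_[xs,ys],24); print(' blue',ce.round(),s[4],rect(P))
    for m,s,ce in blobs(c,(0,0,0),(179,255,45),80):
        if not(170<ce[0]<420 and 150<ce[1]<340): continue
        ys,xs=np.nonzero(m); P=onplane(c,np.c_[xs,ys],66); print(' black',ce.round(),s[4],rect(P))
    for m,s,ce in blobs(c,(50,150,90),(75,255,255),60):
        ys,xs=np.nonzero(m); print(' green',ce.round(1),s, onplane(c,[ce],67).round(1), 'board',rect(onplane(c,np.c_[xs,ys],45)))
    for m,s,ce in blobs(c,(22,150,100),(32,255,255),100):
        ys,xs=np.nonzero(m); print(' yellow',ce.round(1),s[4],rect(onplane(c,np.c_[xs,ys],45)))
a=S['scene']['color']; b=S['side']['color']
t=[cv2.resize(a[190:290,445:545],(390,390),interpolation=3),cv2.resize(b[130:190,260:350],(390,390*60//90),interpolation=3),
   cv2.resize(a[220:290,205:275],(300,300),interpolation=3),cv2.resize(b[285:345,275:340],(300,277),interpolation=3)]
im=np.zeros((600,790,3),np.uint8); 
im[:390,:390]=t[0]; im[:260,400:790]=t[1]; im[300:600,400:600]=cv2.resize(t[2],(200,300)); im[300:577,600:790]=cv2.resize(t[3],(190,277))
cv2.imwrite('pics/crop1.png',im[:,:,::-1])
E
python3 m.py
```

```text
scene
 blue [628. 191.] 1323 (array([466.9, 624.9]), array([ 71.5, 257.4]), 56.1)
 blue [392. 185.] 697 (array([365.5,  86.3]), array([ 71.1, 100.4]), 61.0)
 blue [301. 199.] 772 (array([ 377.7, -122.6]), array([73.9, 98.1]), 64.3)
 blue [306. 249.] 953 (array([ 517. , -131.1]), array([80. , 89.7]), 36.7)
 blue [241. 264.] 985 (array([ 536.1, -263.2]), array([93.7, 71.1]), 15.7)
 black [394. 171.] 233 (array([377.1,  82.6]), array([26.6, 64.1]), 64.8)
 black [301. 185.] 267 (array([ 389. , -123.4]), array([29.4, 60.9]), 77.2)
 black [306. 234.] 360 (array([ 526.3, -132.3]), array([46.6, 45.7]), 36.8)
 black [238. 250.] 316 (array([ 544.5, -263.2]), array([53.7, 28.3]), 14.5)
 green [497.2 234.5] [ 479  206   39   57 1311] [[586.6 233.6  67. ]] board (array([565. , 249.3]), array([ 63.7, 148.1]), 73.7)
 green [  8.1 265.9] [  1 251  17  28 338] [[ 515.4 -697.8   67. ]] board (array([ 492.1, -712.1]), array([75.2, 31.5]), 13.7)
 green [ 23.6 290.9] [ 16 282  17  19 176] [[ 579.4 -653.7   67. ]] board (array([ 561.8, -670.3]), array([38.1, 27.5]), 43.0)
 yellow [373.7 235.1] 422 (array(
[... 736 characters left out ...]
308.] 396 (array([ 528.9, -277.6]), array([34.9, 53.9]), 11.6)
 green [304.  152.8] [276 147  57  14 467] [[562.4 226.6  67. ]] board (array([563.6, 258.1]), array([ 49. , 152.3]), 76.5)
 green [278.3 208.1] [273 203  12  11 101] [[486.3  10.5  67. ]] board (array([485.9,  36. ]), array([36.5, 26.5]), 88.6)
 yellow [373.1  73.4] 130 (array([841.8, 716.1]), array([ 29. , 136.2]), 17.7)
 yellow [371.6 127.2] 267 (array([774.8, 381.1]), array([232.8,  39.2]), 78.3)
 yellow [377.2 167.4] 408 (array([753.6, 170.8]), array([104.7,  53.9]), 77.2)
 yellow [471.  183.7] 283 (array([976. ,  75.9]), array([97.3, 29.4]), 0.1)
 yellow [279.8 223.7] 689 (array([487.1,  -7.8]), array([106.8,  68.3]), 89.3)
```

View pics/crop1.png

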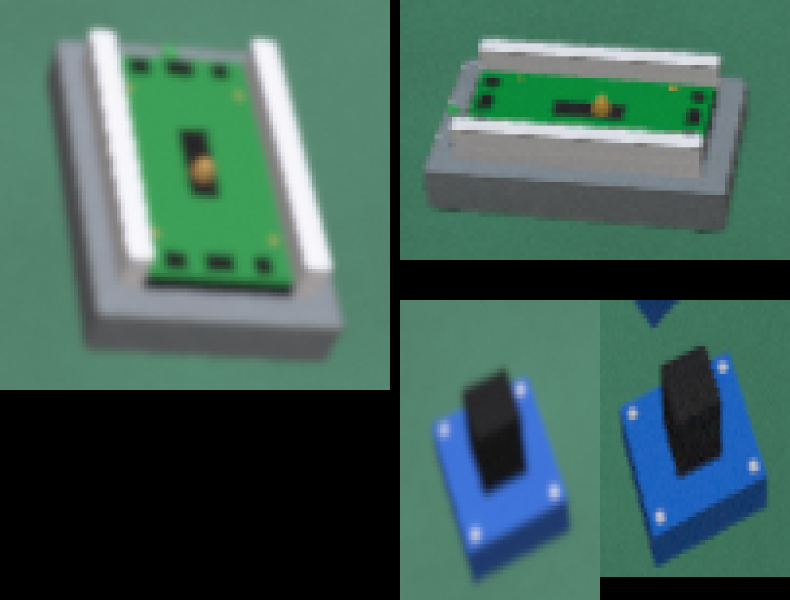

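The crop confirms the choice: the blue plate with a black grip at scene (240,258), side (307,318), about world (532,−267). It has the smallest y of the four. The pin shows in the half of the slot toward +x. Next I move over the cover and look with the wrist camera.

```bash
python3 -m pendant '[85,0.77,-0.445,0,0,0,0,85,0.77,-0.445,0,0,0,0,85,0.77,-0.445,0,0,0,0,85,0.77,-0.445,0,0,0,0,85,0.77,-0.445,0,0,0,0,85,0.77,-0.445,0,0,0,0,85,0.77,-0.445,0,0,0,0,85,0.77,-0.445,0,0,0,0]'
python3 -m pendant '[85,0.77,-0.445,0,0,0,0,85,0.77,-0.445,0,0,0,0,85,0.77,-0.445,0,0,0,0,85,0.77,-0.445,0,0,0,0,85,0,0,0,0,0,0,85,0,0,0,0,0,0]'
cat > w.py <<'E'
import sys; from h import *
c=cam('wrist'); np.save('pics/'+sys.argv[1]+'.npy',c,allow_pickle=True); cv2.imwrite('pics/'+sys.argv[1]+'.png',c['color'][:,:,::-1])
E
python3 w.py wr1
```

```text
t: 0.95
tool_pos: [435.6, -392.5, 231.2]
eef_rot: [-3.141, 0.0, 0.402]
contact_force: [-0.1, -0.1, 0.5]
width: 85.1
gripper_force: 0.0
t: 1.55
tool_pos: [520.8, -279.3, 231.0]
eef_rot: [-3.141, 0.0, 0.404]
contact_force: [-0.4, -0.3, -0.4]
width: 84.9
gripper_force: 0.0
```

View pics/wr1.png

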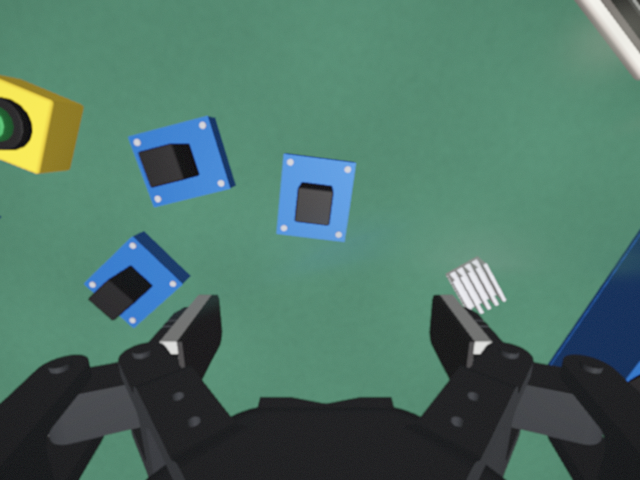

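The wrist view shows the chosen cover at (316,197), with white dots at its plate corners and its long side running up and down the image. The button is at (5,125) and the heat sink at (475,285). I'll measure the cover, then go to the button.

```bash
cat > cov.py <<'E'
import sys; from h import *
c=np.load(f'pics/{sys.argv[1]}.npy',allow_pickle=True).item()
h=cv2.cvtColor(c['color'],cv2.COLOR_RGB2HSV); m=cv2.inRange(h,np.array((100,120,50)),np.array((125,255,255)))
n,l,s,ce=cv2.connectedComponentsWithStats(m)
for i in range(1,n):
    if s[i][4]<1500: continue
    k=cv2.findContours((l==i).astype(np.uint8),0,2)[0]; k=max(k,key=cv2.contourArea); P=onplane(c,k.reshape(-1,2),24)
    r=cv2.minAreaRect(P[:,:2].astype(np.float32)); print(ce[i].round(),np.round(r[0],1),np.round(r[1],1),round(r[2],2))
E
python3 cov.py wr1
cat > go.py <<'E'
import sys; from h import *
# target x y z yaw(deg) -> shift in tool axes (units of 40mm) and turn (units 5deg); shift done before turn
t=[float(a) for a in sys.argv[1:]]; s=bot.state(); Rm=R.from_euler('xyz',s['eef_rot']).as_matrix()
d=Rm.T@(np.array(t[:3])-s['tool_pos']); print('shift mm',d.round(1),'units',(d/40).round(3))
dr=Rm.T@R.from_euler('xyz',[np.pi,0,np.radians(t[3])]).as_matrix(); print('turn units',(np.degrees(R.from_matrix(dr).as_rotvec())/5).round(2))
E
python3 go.py 488 5 170 16
```

```text
[187. 160.] [ 511.7 -132.7] [70.3 86. ] 36.61
[315. 195.] [ 529.2 -264.2] [81.1 70.5] 15.98
[611. 320.] [ 543.8 -634.7] [170.9 106.4] 0.1
[142. 275.] [ 375.  -123.9] [70.4 92.9] 64.39
shift mm [  82.2 -275.5   60.9] units [ 2.055 -6.887  1.524]
turn units [0.   0.01 1.4 ]
```

```bash
python3 -m pendant '[85,0.257,-0.86,0,0,0,0,85,0.257,-0.86,0,0,0,0,85,0.257,-0.86,0,0,0,0,85,0.257,-0.86,0,0,0,0,85,0.257,-0.86,0,0,0,0,85,0.257,-0.86,0,0,0,0,85,0.257,-0.86,0,0,0,0,85,0.257,-0.86,0,0,0,0]'
python3 -m pendant '[0,0,0,0,0,0,0.7,0,0,0,0,0,0,0.7,0,0,0,0,0,0,0,0,0,0,0,0,0,0,0,0,0,0,0,0,0,0,0,0,0,0,0,0,0,0,0,0,0,0,0]'
python3 w.py wr2; cp pics/wr2.png pics/wr2v.png
```

```text
t: 2.4
tool_pos: [488.2, 4.6, 231.4]
eef_rot: [3.141, 0.0, 0.398]
contact_force: [1.6, -0.4, -0.6]
width: 85.3
gripper_force: 0.0
t: 3.1
tool_pos: [488.7, 5.1, 231.3]
eef_rot: [3.142, -0.0, 0.28]
contact_force: [0.1, -0.3, -0.6]
width: -0.1
gripper_force: 0.0
```

View pics/wr2v.png

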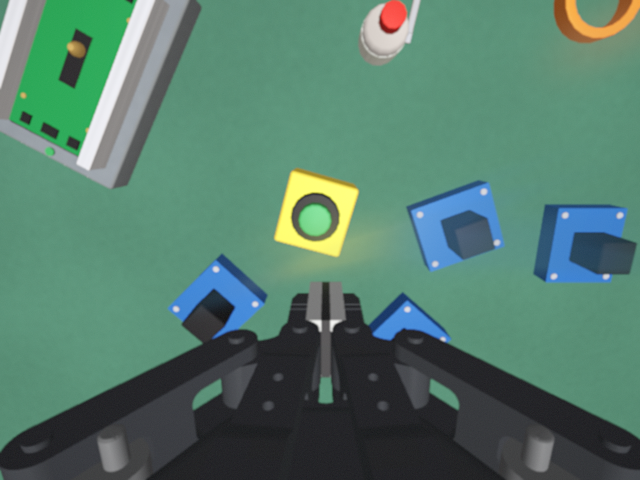

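The button is at (315,220) on the yellow box. The tester is at top left, with the pin at (77,48).

```bash
python3 - <<'E'
from h import *
c=np.load('pics/wr2.npy',allow_pickle=True).item()
h=cv2.cvtColor(c['color'],cv2.COLOR_RGB2HSV); m=cv2.inRange(h,np.array((45,130,90)),np.array((75,255,255)))[190:250,285:345]
n,l,s,ce=cv2.connectedComponentsWithStats(m); i=1+np.argmax(s[1:,4]); u=ce[i]+[285,190]
print(s[i],u,onplane(c,[u],67))
E
python3 go.py 487 5 75 16
```

```text
[15 13 29 14 63] [312.42857143 207.03174603] [[497.96887908  19.47277927  67.        ]]
shift mm [ -1.7  -0.3 156.3] units [-0.042 -0.008  3.907]
turn units [-0.  0.  0.]
```

Run:
```python
from h import *
c=np.load('pics/wr2.npy',allow_pickle=True).item()
h=cv2.cvtColor(c['color'],cv2.COLOR_RGB2HSV); print(h[220,315],h[250,250])
m=cv2.inRange(h,np.array((50,110,110)),np.array((75,255,255))); m[:190]=0;m[250:]=0;m[:,:290]=0;m[:,340:]=0
ys,xs=np.nonzero(m); print(len(xs),xs.min(),xs.max(),ys.min(),ys.max())
d=np.abs(c['color'].astype(int)-c['color'][220,315]).sum(2)<40; d[:190]=0;d[250:]=0;d[:,:285]=0;d[:,345:]=0
ys,xs=np.nonzero(d); (u,r)=cv2.minEnclosingCircle(np.c_[xs,ys].astype(np.float32)); print(len(xs),xs.min(),xs.max(),ys.min(),ys.max(),u,r,onplane(c,[u,np.mean([xs,ys],1)],67))
```

```text
[ 67 104 224] [ 75  87 149]
307 299 330 203 234
585 302 329 206 233 (315.28570556640625, 219.5102081298828) 13.9041166305542 [[487.90856039  14.0721162   67.        ]
 [487.82047834  13.9787771   67.        ]]
```

```bash
python3 -m pendant '[0,0.035,-0.21,0.75,0,0,0,0,0,0,0.75,0,0,0,0,0,0,0.75,0,0,0,0,0,0,0.75,0,0,0,0,0,0,0.75,0,0,0,0,0,0,0.1,0,0,0,0,0,0,0,0,0,0]'
python3 -m pendant '[0,0,0,0.1,0,0,0,0,0,0,0.1,0,0,0,0,0,0,0.08,0,0,0,0,0,0,0.05,0,0,0,0,0,0,0.05,0,0,0,0,0,0,0,0,0,0]'
```

```text
t: 3.85
tool_pos: [487.4, 13.8, 77.0]
eef_rot: [-3.141, 0.002, 0.28]
contact_force: [-0.2, 0.5, 0.6]
width: 0.1
gripper_force: 0.0
t: 4.45
tool_pos: [488.4, 13.8, 62.4]
eef_rot: [3.141, -0.001, 0.28]
contact_force: [1.0, -0.0, 4.9]
width: 0.1
gripper_force: 2.4
```

```bash
python3 -m pendant '[0,0,0,0.05,0,0,0,0,0,0,0.05,0,0,0,0,0,0,0.05,0,0,0,0,0,0,0,0,0,0]'; python3 -m pendant '[0,0,0,0.05,0,0,0,0,0,0,0.05,0,0,0,0,0,0,0,0,0,0]'
```

```text
t: 4.85
tool_pos: [488.8, 13.8, 60.3]
eef_rot: [3.14, -0.001, 0.279]
contact_force: [-15.1, -1.7, 53.9]
width: -0.0
gripper_force: 26.7
t: 5.15
tool_pos: [489.0, 13.8, 59.6]
eef_rot: [3.138, -0.002, 0.279]
contact_force: [-28.4, -2.3, 96.1]
width: -0.1
gripper_force: 48.1
```

```bash
python3 -m pendant '[0,0,0,-0.1,0,0,0,0,0,0,-0.2,0,0,0,0,0,0,-0.5,0,0,0,0,0,0,-0.9,0,0,0,0,0,0,-0.9,0,0,0,0,0,0,-0.9,0,0,0,0,0,0,-0.8,0,0,0,0,0,0,0,0,0,0]'
python3 -m pendant '[85,0.485,-0.84,0,0,0,0,85,0.485,-0.84,0,0,0,0,85,0.485,-0.84,0,0,0,0,85,0.485,-0.84,0,0,0,0,85,0.485,-0.84,0,0,0,0,85,0.485,-0.84,0,0,0,0,85,0,0,0,0,0,0]'
python3 -m pendant '[85,0,0,0,0,0,-0.89,85,0,0,0,0,0,-0.89,85,0,0,0,0,0,-0.89,85,0,0,0,0,0,-0.89,85,0,0,0,0,0,-0.89,85,0,0,0,0,0,-0.89,85,0,0,0,0,0,-0.89,85,0,0,0,0,0,0]'
python3 w.py wr3
```

```text
t: 5.95
tool_pos: [490.0, 14.2, 228.2]
eef_rot: [3.14, -0.007, 0.279]
contact_force: [-0.1, 0.6, 0.5]
width: -0.5
gripper_force: 0.0
t: 6.65
tool_pos: [542.7, 246.2, 223.0]
eef_rot: [-3.138, 0.001, 0.287]
contact_force: [-0.9, 0.5, 0.2]
width: 84.9
gripper_force: 0.0
t: 7.45
tool_pos: [543.3, 238.7, 223.0]
eef_rot: [-3.141, 0.002, 0.823]
contact_force: [0.5, -0.6, -0.0]
width: 85.3
gripper_force: 0.0
```

View pics/wr3.png

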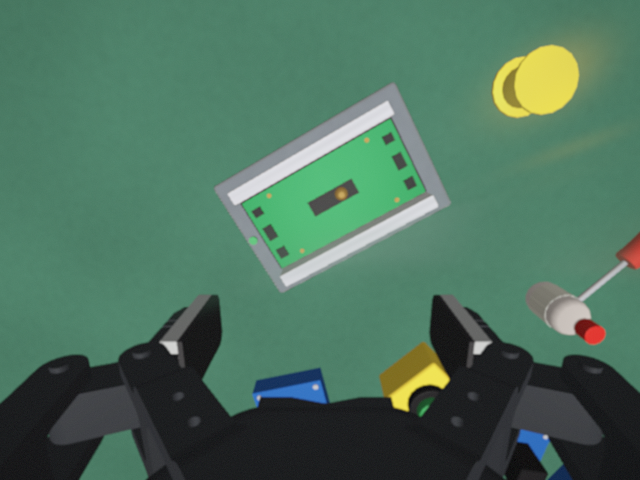

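The tester is seen whole: white bars from (235,195) to (390,112) and from (285,280) to (435,205), slot around (332,198), and brass pin at (342,194).

```bash
cat > tes.py <<'E'
import sys; from h import *
c=np.load(f'pics/{sys.argv[1]}.npy',allow_pickle=True).item(); h=cv2.cvtColor(c['color'],cv2.COLOR_RGB2HSV)
def bl(m,amin,amax=1e9):
    n,l,s,ce=cv2.connectedComponentsWithStats(m); return [np.argwhere(l==i)[:,::-1] for i in range(1,n) if amin<s[i][4]<amax]
C=[]
for p in bl(cv2.inRange(h,np.array((0,0,185)),np.array((179,45,255))),800,20000):
    r=cv2.minAreaRect(onplane(c,p,60)[:,:2].astype(np.float32)); print('bar',p.mean(0).round(),np.round(r[0],1),np.round(r[1],1),round(r[2],2)); C.append(r)
bd=bl(cv2.inRange(h,np.array((50,140,120)),np.array((75,255,255))),2000)
for p in bd: print('board',p.mean(0).round(),cv2.minAreaRect(onplane(c,p,45)[:,:2].astype(np.float32)))
for p in bl(cv2.inRange(h,np.array((8,120,60)),np.array((24,255,255))),10,400): print('orange',p.mean(0),len(p),onplane(c,[p.mean(0)],53).round(1))
for p in bl(cv2.inRange(h,np.array((0,0,0)),np.array((179,255,85))),300,1500):
    print('dark',p.mean(0).round(1),len(p),cv2.minAreaRect(onplane(c,p,45)[:,:2].astype(np.float32)))
E
python3 tes.py wr3
```

```text
bar [312. 152.] [571.6 290.5] [ 12.  155.2] 76.36
bar [360. 240.] [551.  205.5] [ 11.9 155.2] 76.33
board [338. 186.] ((561.4597778320312, 248.21067810058594), (70.6614990234375, 150.63467407226562), 76.3141860961914)
orange [340.81147541 193.25409836] 122 [[569.6 246.8  53. ]]
dark [323.5 202.2] 351 ((553.1015625, 249.9639892578125), (12.348577499389648, 25.998842239379883), 75.8412857055664)
```

```bash
python3 -m pendant '[85,-0.675,0.593,0,0,0,0,85,-0.675,0.593,0,0,0,0,85,-0.675,0.593,0,0,0,0,85,-0.675,0.593,0,0,0,0,85,-0.675,0.593,0,0,0,0,85,-0.675,0.593,0,0,0,0,85,-0.675,0.593,0,0,0,0]'
python3 -m pendant '[85,-0.675,0.593,0,0,0,0,85,-0.675,0.593,0,0,0,0,85,-0.675,0.593,0,0,0,0,85,-0.675,0.593,0,0,0,0,85,-0.675,0.593,0,0,0,0,85,-0.675,0.593,0,0,0,0,85,-0.675,0.593,0,0,0,0]'
python3 -m pendant '[85,0,0,0,0,0,0.89,85,0,0,0,0,0,0.89,85,0,0,0,0,0,0.89,85,0,0,0,0,0,0.89,85,0,0,0,0,0,0.89,85,0,0,0,0,0,0.89,85,0,0,0,0,0,0.89,85,0,0,0,0,0,0]'
python3 w.py wr4; python3 cov.py wr4;python3 go.py 529.2 -264.2 30 16
```

```text
t: 8.2
tool_pos: [536.6, -13.5, 223.8]
eef_rot: [-3.141, 0.0, 0.821]
contact_force: [0.6, -0.2, -0.2]
width: 84.7
gripper_force: 0.0
t: 8.9
tool_pos: [529.8, -264.8, 223.8]
eef_rot: [-3.141, 0.0, 0.821]
contact_force: [1.1, -0.4, -0.4]
width: 84.6
gripper_force: 0.0
t: 9.7
tool_pos: [530.1, -263.3, 223.7]
eef_rot: [-3.141, 0.001, 0.277]
contact_force: [-0.0, 0.6, -0.2]
width: 84.6
gripper_force: 0.0
[196. 191.] [ 511.9 -132.8] [70.3 86.1] 36.62
[326. 210.] [ 529.9 -264.1] [80.9 70.6] 15.96
[621. 330.] [ 488.5 -597.8] [173.8  61.3] 29.57
[155. 298.] [ 379.6 -115.1] [51.  93.7] 64.08
shift mm [ -1.1   0.7 193.8] units [-0.028  0.017  4.844]
turn units [-0.    0.01  0.01]
```

Aligned. Descend and grip.

```bash
python3 -m pendant '[85,0,0.017,0.9,0,0,0,85,0,0,0.9,0,0,0,85,0,0,0.9,0,0,0,85,0,0,0.9,0,0,0,85,0,0,0.7,0,0,0,85,0,0,0.4,0,0,0,85,0,0,0.14,0,0,0,85,0,0,0,0,0,0]'
python3 -m pendant '[20,0,0,0,0,0,0,20,0,0,0,0,0,0,20,0,0,0,0,0,0,20,0,0,0,0,0,0,20,0,0,0,0,0,0,20,0,0,0,0,0,0]'
```

```text
t: 10.55
tool_pos: [530.8, -264.0, 30.5]
eef_rot: [-3.141, 0.0, 0.28]
contact_force: [1.0, -0.2, -0.0]
width: 85.2
gripper_force: 0.0
t: 11.15
tool_pos: [531.3, -264.2, 31.5]
eef_rot: [3.141, -0.001, 0.28]
contact_force: [-1.2, 0.2, 7.0]
width: 31.3
gripper_force: 60.7
```

```bash
python3 -m pendant '[20,0,0,-0.1,0,0,0,20,0,0,-0.4,0,0,0,20,0,0,-0.8,0,0,0,20,0,0,-0.8,0,0,0,20,0,0,-0.8,0,0,0,20,0,0,-0.8,0,0,0,20,0,0,-0.5,0,0,0,20,0,0,0,0,0,0]'
python3 go.py 557.8 248.8 200 -13.65; python3 w.py wr5
python3 - <<'E'
from h import *
s=bot.state(); print(s['contact_force'],s['width'])
E
```

```text
t: 11.95
tool_pos: [532.5, -264.6, 202.5]
eef_rot: [3.137, -0.005, 0.28]
contact_force: [0.4, -0.5, -2.7]
width: 31.3
gripper_force: 60.2
shift mm [ 166.  -486.5    1.4] units [  4.15  -12.162   0.034]
turn units [ 0.03 -0.07  5.93]
[ 1.05002491 -0.59514819 -4.30216874] 31.874498462492156
```

View pics/wr5.png

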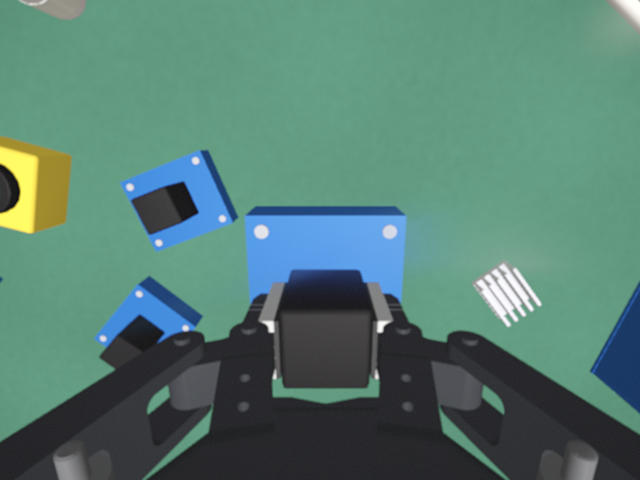

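The cover is held squarely: front top edge from (248,215) to (404,215), dots at (261,232) and (390,232). I'll compute its offset in the hand.

```bash
cat > off.py <<'E'
import sys; from h import *
c=np.load('pics/wr5.npy',allow_pickle=True).item(); s=bot.state(); Rm=R.from_euler('xyz',s['eef_rot']).as_matrix()
for h in (24+171,):
    P=onplane(c,[(248,215),(326,215),(404,215),(261,232),(390,232)],h); print(((P-s['tool_pos'])@Rm).round(1))
E
python3 off.py
```

```text
[[ 38.8 -32.4   5.2]
 [ 38.8   1.    5.3]
 [ 38.7  34.5   5.3]
 [ 31.3 -27.2   5.2]
 [ 31.2  28.8   5.3]]
```

Run:
```python
from h import *
c=np.load('pics/wr5.npy',allow_pickle=True).item(); s=bot.state(); Rm=R.from_euler('xyz',s['eef_rot']).as_matrix()
h=cv2.cvtColor(c['color'],cv2.COLOR_RGB2HSV)
for y in (220,230,245):
    r=h[y]; xs=[x for x in range(235,415) if r[x,1]>140 and 100<r[x,0]<125]; print(y,xs[0],xs[-1])
print(h[200:224,330].tolist())
def dots(c,box):
    h=cv2.cvtColor(c['color'],cv2.COLOR_RGB2HSV); m=cv2.inRange(h,np.array((0,0,140)),np.array((179,110,255))); x0,y0,x1,y1=box; k=np.zeros_like(m);k[y0:y1,x0:x1]=m[y0:y1,x0:x1]
    n,l,st,ce=cv2.connectedComponentsWithStats(k); return ce[[i for i in range(1,n) if 8<st[i][4]<400]]
c1=np.load('pics/wr1.npy',allow_pickle=True).item()
d1=onplane(c1,dots(c1,(282,158,352,238)),24); print(d1.round(1)); u=np.array([np.cos(.279),np.sin(.279)]);print((d1[:,:2]-[529.6,-264.1])@np.c_[u,[-u[1],u[0]]])
d=dots(c,(250,222,400,242)); print(d)
for z in (196,192,188): print(z,((onplane(c,d,z)-s['tool_pos'])@Rm).round(1).tolist())
```

```text
220 245 404
230 246 403
245 247 402
[[78, 95, 156], [77, 93, 157], [77, 93, 159], [77, 95, 159], [77, 93, 157], [82, 98, 146], [99, 134, 126], [108, 180, 125], [108, 189, 123], [108, 184, 125], [108, 185, 124], [108, 182, 126], [108, 182, 125], [108, 184, 125], [108, 180, 143], [107, 167, 194], [105, 155, 230], [105, 149, 239], [106, 149, 239], [106, 149, 238], [106, 151, 237], [106, 150, 238], [106, 151, 238], [106, 150, 238]]
[[ 552.7 -228.3   24. ]
 [ 568.2 -282.3   24. ]
 [ 518.6 -306.6   24. ]
 [ 489.7 -247.2   24. ]
 [ 505.  -300.3   24. ]
 [ 483.1 -255.4   24. ]]
[[ 32.08394874  28.06875544]
 [ 32.08189648 -28.08206893]
 [-22.25922954 -37.82299653]
 [-33.71891005  27.27267722]
 [-33.61987269 -28.02795228]
 [-42.27885736  21.19307914]]
[[261.         231.23404255]
 [389.29787234 231.29255319]]
196 [[31.9, -27.0, 4.2], [31.8, 28.3, 4.3]]
192 [[30.9, -27.8, 8.2], [30.8, 29.1, 8.3]]
188 [[29.9, -28.5, 12.2], [29.8, 29.8, 12.3]]
```

```bash
python3 -m pendant '[20,0.299,-0.869,0,0,0,0,20,0.299,-0.869,0,0,0,0,20,0.299,-0.869,0,0,0,0,20,0.299,-0.869,0,0,0,0,20,0.299,-0.869,0,0,0,0,20,0.299,-0.869,0,0,0,0,20,0.299,-0.869,0,0,0,0]'
python3 -m pendant '[20,0.299,-0.869,0,0,0,0,20,0.299,-0.869,0,0,0,0,20,0.299,-0.869,0,0,0,0,20,0.299,-0.869,0,0,0,0,20,0.299,-0.869,0,0,0,0,20,0.299,-0.869,0,0,0,0,20,0.299,-0.869,0,0,0,0]'
python3 -m pendant '[20,0,0,0,0,0,0.847,20,0,0,0,0,0,0.847,20,0,0,0,0,0,0.847,20,0,0,0,0,0,0.847,20,0,0,0,0,0,0.847,20,0,0,0,0,0,0.847,20,0,0,0,0,0,0.847,20,0,0,0,0,0,0]'
python3 go.py 559 249.1 115 -13.65
```

```text
t: 12.7
tool_pos: [542.5, -5.7, 196.7]
eef_rot: [-3.141, 0.003, 0.28]
contact_force: [0.5, -0.0, -3.9]
width: 31.4
gripper_force: 60.3
t: 13.4
tool_pos: [556.1, 250.7, 196.4]
eef_rot: [3.141, 0.004, 0.28]
contact_force: [0.2, -0.6, -3.8]
width: 31.6
gripper_force: 60.3
t: 14.2
tool_pos: [556.2, 249.4, 196.6]
eef_rot: [3.139, 0.003, -0.238]
contact_force: [0.3, 0.5, -3.5]
width: 31.6
gripper_force: 60.6
shift mm [ 3.  -0.6 81.5] units [ 0.075 -0.014  2.039]
turn units [0.03 0.03 0.  ]
```

```bash
python3 -m pendant '[20,0.075,-0.014,0.6,0,0,0,20,0,0,0.7,0,0,0,20,0,0,0.6,0,0,0,20,0,0,0.4,0,0,0,20,0,0,0.1,0,0,0,20,0,0,0,0,0,0,20,0,0,0,0,0,0]'
python3 w.py wr6
python3 - <<'E'
from h import *
c=np.load('pics/wr6.npy',allow_pickle=True).item(); s=cam('scene')['color']
im=np.zeros((480,800,3),np.uint8); im[:360,:480]=cv2.resize(c['color'],(480,360)); im[:320,480:]=cv2.resize(s[180:300,435:555],(320,320),interpolation=3)
cv2.imwrite('pics/v6.png',im[:,:,::-1])
E
python3 tes.py wr6; python3 go.py 559 249.1 88 -13.65
```

```text
t: 14.9
tool_pos: [561.1, 250.3, 103.5]
eef_rot: [-3.14, -0.001, -0.237]
contact_force: [0.0, 1.2, -3.4]
width: 31.2
gripper_force: 60.6
bar [245. 189.] [595.5 284.3] [ 12.2 106.2] 76.28
bar [414. 211.] [572.1 200.1] [ 12.4 111.9] 76.49
board [300. 170.] ((615.6104125976562, 242.85040283203125), (54.73375701904297, 43.0753059387207), 76.3887939453125)
orange [277. 174.] 21 [[617.2 263.7  53. ]]
orange [383.64705882 174.        ] 17 [[603.8 208.1  53. ]]
shift mm [-2.   1.7 15.8] units [-0.049  0.042  0.396]
turn units [-0.02 -0.02  0.01]
```

View pics/v6.png

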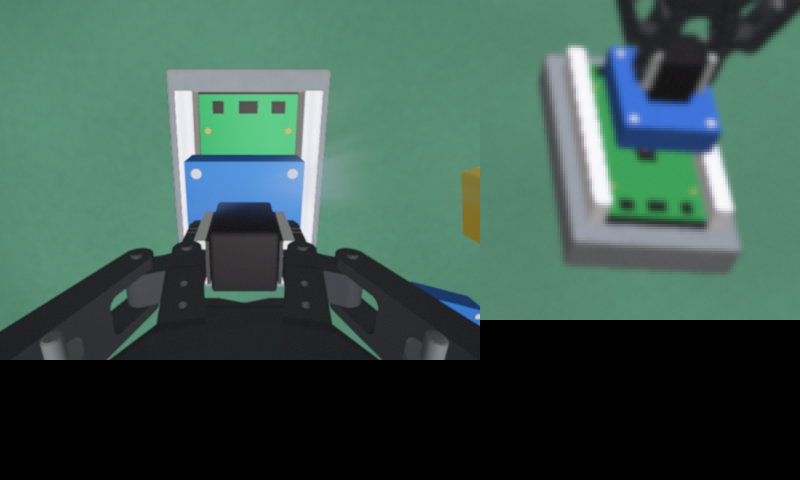

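The cover is centred and parallel above the guides (rails at scaled x≈185 and 313, cover from 185 to 303). I'll correct 1.7 mm sideways and enter the channel.

```bash
python3 -m pendant '[20,-0.05,0.042,0,0,0,0,20,0,0,0.1,0,0,0,20,0,0,0.1,0,0,0,20,0,0,0.1,0,0,0,20,0,0,0.05,0,0,0,20,0,0,0,0,0,0,20,0,0,0,0,0,0]'
python3 go.py 559 249.1 88 -13.65
```

```text
t: 15.7
tool_pos: [558.1, 248.7, 88.4]
eef_rot: [3.142, 0.0, -0.238]
contact_force: [-0.4, 0.4, -2.3]
width: 31.1
gripper_force: 60.6
shift mm [ 0.8 -0.6  0.4] units [ 0.02  -0.015  0.01 ]
turn units [0.   0.   0.01]
```

```bash
python3 -m pendant '[20,0,0,0.03,0,0,0,20,0,0,0,0,0,0]'; python3 -m pendant '[20,0,0,0.025,0,0,0,20,0,0,0,0,0,0]'
```

```text
t: 15.9
tool_pos: [558.1, 248.7, 87.3]
eef_rot: [-3.142, -0.0, -0.238]
contact_force: [-0.2, 0.7, -3.1]
width: 31.7
gripper_force: 60.6
t: 16.1
tool_pos: [558.2, 248.7, 86.5]
eef_rot: [-3.141, -0.0, -0.238]
contact_force: [-0.1, 0.1, -1.9]
width: 30.9
gripper_force: 61.0
```

```bash
python3 -m pendant '[20,0,0,0.02,0,0,0,20,0,0,0,0,0,0]'; python3 -m pendant '[20,0,0,0.015,0,0,0,20,0,0,0,0,0,0]'
```

```text
t: 16.3
tool_pos: [558.3, 248.8, 86.3]
eef_rot: [-3.141, -0.001, -0.238]
contact_force: [-1.8, -1.0, 4.9]
width: 31.0
gripper_force: 61.8
t: 16.5
tool_pos: [558.3, 248.8, 86.1]
eef_rot: [-3.141, -0.001, -0.238]
contact_force: [-3.4, -0.9, 9.6]
width: 31.5
gripper_force: 62.4
```

The cover rests on the pin (z = 86.3, about +8 N net). Now slide along +x.

```bash
python3 -m pendant '[20,0.05,0,-0.01,0,0,0,20,0.05,0,0,0,0,0,20,0.05,0,0,0,0,0,20,0,0,0,0,0,0]';python3 -m pendant '[20,0.05,0,0,0,0,0,20,0,0,0,0,0,0]';python3 -m pendant '[20,0.05,0,0,0,0,0,20,0,0,0,0,0,0]'; python3 go.py 570.6 246.3 82 -13.65
```

```text
t: 16.9
tool_pos: [563.7, 248.4, 86.2]
eef_rot: [-3.14, 0.0, -0.237]
contact_force: [-3.3, 0.2, 5.5]
width: 31.4
gripper_force: 61.7
t: 17.1
tool_pos: [565.9, 247.9, 86.0]
eef_rot: [-3.14, -0.0, -0.237]
contact_force: [-3.7, 1.0, 2.6]
width: 31.5
gripper_force: 61.4
t: 17.3
tool_pos: [568.1, 245.7, 84.8]
eef_rot: [3.141, -0.0, -0.238]
contact_force: [-0.2, -0.4, -3.6]
width: 30.8
gripper_force: 60.8
shift mm [ 2.3 -1.2  2.8] units [ 0.057 -0.03   0.071]
turn units [ 0.01 -0.    0.  ]
```

```bash
python3 -m pendant '[20,0.03,0,0.03,0,0,0,20,0,0,0.03,0,0,0,20,0,0,0,0,0,0]';python3 -m pendant '[20,0,0,0.04,0,0,0,20,0,0,0,0,0,0]'; python3 go.py 570.6 246.3 76.5 -13.65
```

```text
t: 17.6
tool_pos: [568.9, 245.5, 82.3]
eef_rot: [3.141, 0.0, -0.238]
contact_force: [0.4, -0.1, -3.8]
width: 31.4
gripper_force: 60.8
t: 17.8
tool_pos: [569.3, 245.9, 81.2]
eef_rot: [-3.142, -0.001, -0.238]
contact_force: [1.1, -0.6, -2.6]
width: 31.7
gripper_force: 60.8
shift mm [ 1.2 -0.7  4.7] units [ 0.029 -0.018  0.118]
turn units [-0.   -0.01  0.  ]
```

It is going over the pin freely. Continue to the board and on against the springs.

```bash
python3 -m pendant '[20,0,0,0.05,0,0,0,20,0,0,0.05,0,0,0,20,0,0,0,0,0,0]';python3 -m pendant '[20,0,0,0.04,0,0,0,20,0,0,0,0,0,0]';python3 -m pendant '[20,0,0,0.04,0,0,0,20,0,0,0,0,0,0]'
```

```text
t: 18.1
tool_pos: [569.8, 245.7, 77.2]
eef_rot: [-3.141, -0.001, -0.238]
contact_force: [2.7, -0.5, -4.1]
width: 31.4
gripper_force: 60.7
t: 18.3
tool_pos: [569.9, 245.7, 76.2]
eef_rot: [-3.141, -0.001, -0.238]
contact_force: [3.5, -2.4, -0.4]
width: 31.3
gripper_force: 61.3
t: 18.5
tool_pos: [570.0, 245.7, 74.8]
eef_rot: [-3.141, -0.002, -0.238]
contact_force: [4.5, -2.6, 4.0]
width: 31.4
gripper_force: 61.7
```

```bash
python3 -m pendant '[20,0.01,0.01,0.04,0,0,0,20,0,0,0.04,0,0,0,20,0,0,0,0,0,0]';python3 -m pendant '[20,0,0,0.03,0,0,0,20,0,0,0,0,0,0]';python3 -m pendant '[20,0,0,0.02,0,0,0,20,0,0,0,0,0,0]'
```

```text
t: 18.8
tool_pos: [569.9, 245.7, 71.9]
eef_rot: [-3.141, -0.001, -0.238]
contact_force: [2.7, -3.1, 6.6]
width: 31.4
gripper_force: 62.1
t: 19.0
tool_pos: [570.0, 245.7, 71.0]
eef_rot: [-3.141, -0.001, -0.238]
contact_force: [2.1, -3.6, 9.1]
width: 31.6
gripper_force: 62.3
t: 19.2
tool_pos: [570.0, 245.7, 70.5]
eef_rot: [-3.141, -0.002, -0.238]
contact_force: [1.1, -3.4, 10.6]
width: 31.1
gripper_force: 62.7
```

```bash
python3 -m pendant '[20,0,0,0.02,0,0,0,20,0,0,0,0,0,0]';python3 -m pendant '[20,0,0,0.02,0,0,0,20,0,0,0,0,0,0,20,0,0,0,0,0,0]'
```

```text
t: 19.4
tool_pos: [570.0, 245.7, 70.4]
eef_rot: [-3.141, -0.002, -0.238]
contact_force: [-1.0, -3.6, 18.2]
width: 31.3
gripper_force: 63.5
t: 19.7
tool_pos: [570.1, 245.7, 70.4]
eef_rot: [-3.141, -0.002, -0.238]
contact_force: [-2.7, -5.5, 23.8]
width: 31.1
gripper_force: 64.2
```

A hard stop at z = 70.4, 16 mm below the pin-top contact, matches fully down (55 → 39 mm). One last check before handing in.

```bash
python3 -m pendant '[20,0,0,0,0,0,0,20,0,0,0,0,0,0,20,0,0,0,0,0,0]'
python3 - <<'E'
from h import *
a=cam('side')['color'];b=cam('scene')['color']
im=np.zeros((480,800,3),np.uint8); im[:300,:400]=cv2.resize(a,(400,300)); im[:300,400:]=cv2.resize(b,(400,300)); 
im[300:480,:360]=cv2.resize(a[130:190,250:370],(360,180)); im[300:480,400:670]=cv2.resize(b[190:290,430:580],(270,180))
cv2.imwrite('pics/v7.png',im[:,:,::-1])
E
```

```text
t: 20.0
tool_pos: [570.1, 245.8, 70.4]
eef_rot: [-3.141, -0.002, -0.238]
contact_force: [-3.3, -6.0, 23.3]
width: 31.4
gripper_force: 64.2
```

View pics/v7.png

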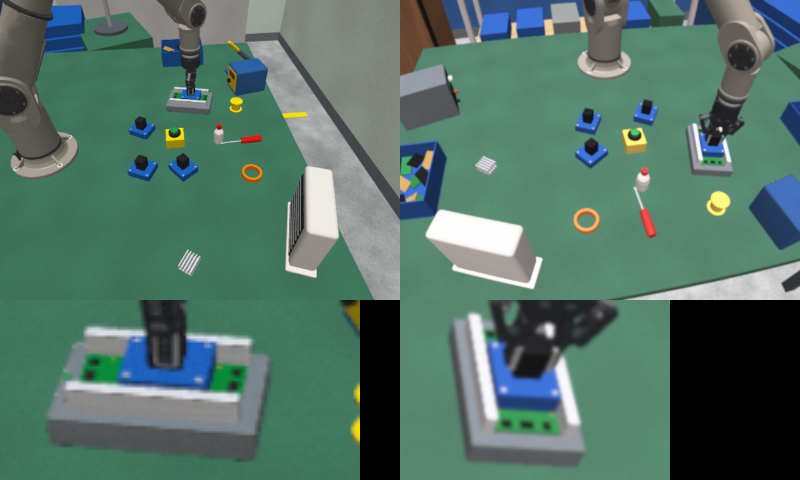

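The cover sits low and level between the guides, at (165,360) in the side crop. The bystanders and the other covers are where they were, and the button is up.

```bash
python3 -c "
from station import ticket
print(ticket.hand_in())"
```

```text
the job is handed in; nothing more can be done
None
```

The job is handed in at about 20 s: button pressed and back up (wrist force peaked near 100 N there, limit 120 N), then the rightmost cover slid onto the pin and held fully down at about 23 N, with nothing else on the bench visibly moved.

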